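Post two test tiles into the clear pockets of the leaning kiln rack

ROBOT

A 7-joint arm with a two-finger parallel gripper is mounted at the origin on the work surface; the furniture and walls round the work are solid. World frame = base frame: x ahead of the robot, y to its left, z up, the work surface at z = 0. Lengths are in mm, angles in rad, forces in N, time in s.
With the tool pointing down it reaches from about 425 to 800 mm from the base axis. Payload 8.3 kg.
Tool frame: the origin (TCP) lies between the finger pads; the fingertips stand ctrl.nose_length ahead of it and the grasp point (between the pads) lies 8 mm behind it (ctrl.nose_length is the distance from the TCP to the fingertips, in mm); z points along the fingers, y is the line along which they close (so a half turn about z gives the same grasp; the last joint's range is limited). The gripper opens to 85 mm and grips with 20 to 120 N. Pads are 22 mm wide; open, the fingers measure 114 mm over their backs; the gripper's body (76 mm by 85 mm) begins 54 mm behind the grasp point. The pads swing forward as they close: fully open they stand 13 mm farther back than shut.
Start: joints at [-1.336, 0.383, 0.016, 1.37, -0.006, 1.388, -0.046], TCP at [183.332, 597.487, 205.379] pointing down, gripper open.
Joint ranges: [-2.95, 2.95], [-0.25, 2.06], [-1.52, 1.56], [0.18, 2.33], [-1.44, 4.58], [0.02, 2.06], [-3.01, 3.01]. Speed limits (rad/s): [2.39, 2.39, 3.01, 3.01, 3.14, 3.14, 3.14].

INTERFACE

Orientations are given as a unit quaternion [w, x, y, z].
In Python, from cell import ctrl, eyes, workorder gives the robot as it stands.
- The arm moves only by the tool jog_arm, never from a script. Its argument "rows" is a list of rows, each a list of 7 numbers: the shift along the tool's x, y, z in mm, then the turn, a rotation vector about the tool's x, y, z in degrees, then the finger opening in mm, from 0 to 85.4. In form: [[dx, dy, dz, rx, ry, rz, gripper], ...]. A call has 1 to 10 rows; each row is the pose to reach, as a shift and turn from the pose commanded when the call began, along the tool's axes at that moment; what a row does not reach only later rows make up. A row lasts 1/10 s, in which the tool goes at most 50 mm and 8.59 degrees, less where a joint would pass 70% of its speed; a pose out of reach is approached as far as the arm can. A call with a gripper value outside its range is refused whole. The fingers move at their own pace and stop on an object; "force" is the grip in N (left out, the last holds). Time passes only in rows, so rows that repeat a pose let the fingers close. It gives the time, the measured TCP pose, the force, the opening and the grip force at its end, in the units of the state.
- ctrl.state(): the state, without advancing time (a new reading comes with each control period).
- eyes.snapshot(name): name is "side" or "top" or "wrist"; returns (picture, depth): 384x512x3 uint8, red, green, blue; 384x512 float32, mm along the optical axis (not along the pixel's ray), 0 where there is no reading.
- eyes.camera_info(name): a dict with "intrinsics" (3x3 intrinsics, pixels), "T" (4x4, takes a point from camera to world coordinates); the wrist camera has in their place "hand_eye" (4x4, takes a point from camera to tool coordinates, whose origin is the TCP and whose axes are the flange's). Camera axes: x right, y down, z forward; pixel columns grow to the right and rows downward; lengths in mm; the calibration is good to about 2 mm. A picture is of the moment at which its call begins: read the wrist's pose just before it. camera_info takes no time and is no camera call.
- workorder.close_job(): hands the job in; it is judged then, once.
The state is a dict: "time": time; "joint_pos": joint angles; "qvel": joint speeds; "joint_efforts": joint torques, N m; "tcp_pos": TCP position; "tcp_rot": TCP orientation; "ft_force": force on the tool from outside, world axes, zero at the start; "wrist_torque": the same for the moment, N m; "width": opening from 0.0 (shut) to 1.0 (fully open); "grasp_force": force on a finger pad.
Only numpy, scipy, OpenCV 4.12 (cv2) and the standard library are available. Lean on these libraries where they do the work, as an engineer would, in place of code of your own. Each camera call takes 0.05 s, during which the arm holds its last target. There are 200 camera calls.

TASK

Load the two flat test tiles lying on the table into the kiln rack with the sloping pockets, one tile to a pocket, plain end first so that the end with the hole sticks out, each pushed fully home. Two of the four pockets are choked deep inside by broken bits that you cannot count on seeing: where a tile stops short, draw it out and try another pocket. The tiles are brittle, so do not ram them against the rack. Leave the bowl, the ball of clay, the loop tool and the glaze pot where they are.

Things in the scene. Friction and masses are not known exactly. Their poses are not given: they have to be found in the camera images.
- tile_a: terracotta test tile, a flat bar 80 x 40 x 8 mm with a 12 mm hanging hole through it near one end (hole centre 11 mm from that end), 50 g, lying flat on the table at the start. Origin: centre of the underside. x runs along the length towards the hole end, y across the 40 mm width, z through the thickness. The two test tiles are alike
- tile_b: terracotta test tile, a flat bar 80 x 40 x 8 mm with a 12 mm hanging hole through it near one end (hole centre 11 mm from that end), 50 g, lying flat on the table at the start. Origin: centre of the underside. x runs along the length towards the hole end, y across the 40 mm width, z through the thickness. The two test tiles are alike
- tile_a_foot (a point): centre of tile_a's plain end face (the end without the hole): at (-40, 0, 4) mm in the tile's frame
- tile_b_foot (a point): centre of tile_b's plain end face: at (-40, 0, 4) mm in the tile's frame
- rack: grey cast kiln rack, fixed, base 110 (x) by 294 mm (y), 65 mm high, four equal pockets side by side along y, 80 mm apart, 44 mm wide, 12 mm high. Origin: centre of the underside; z up. The pockets run down towards its -x side at 35 degrees: the way in is (-0.819, 0, -0.574) in the rack's frame, the mouths look to +x and up. Two pockets (not told which) are choked 21 mm short of the end stop
- rack_lip (a point): middle of the top edge of the pocket floors, at the mouths; floors 45 mm long from here down to the end stop; roof (4 mm thick) ends 7 mm before. Solid webs between the pockets stand 4 mm above the roof. 35 mm of a tile that is fully home stick out, sloping up and away from the robot; a tool square to the tile leans 35 degrees
- pocket_0 (a point): pocket 0 of the rack (the last one at the rack's +y end): the point where the foot of a fully home tile has its middle, that is on the end stop, mid width, 4 mm above the sloping pocket floor
- pocket_1 (a point): pocket 1 of the rack (second from the +y end): the point where the foot of a fully home tile has its middle, that is on the end stop, mid width, 4 mm above the sloping pocket floor
- pocket_2 (a point): pocket 2 of the rack (third from the +y end): the point where the foot of a fully home tile has its middle, that is on the end stop, mid width, 4 mm above the sloping pocket floor
- pocket_3 (a point): pocket 3 of the rack (the last one at the rack's -y end): the point where the foot of a fully home tile has its middle, that is on the end stop, mid width, 4 mm above the sloping pocket floor
- bowl: glass bowl, 106 mm across, 63 mm high; bystander, origin at the centre of its underside
- lump: ball of brown clay, 52 x 59 x 37 mm; bystander, origin at the centre of its underside
- loop_tool: wire loop tool with a wooden handle, 169 mm long, 12 mm high, lying; bystander, origin at the centre of its underside
- pot: white glaze pot, 60 mm across, 86 mm high; bystander, origin at the centre of its underside
Things that resemble listed ones, but are neither listed nor needed, are in the scene too. What is shaped like the tile_a but blue is not meant. What is shaped like the tile_b but turquoise is not meant.

How it is judged (in metres and radians):
On the way:
1. a first tile is fully home in one of the clear pockets ((((distance between tile_a_foot and pocket_0 below 0.007 m or distance between tile_a_foot and pocket_1 below 0.007 m or distance between tile_a_foot and pocket_2 below 0.007 m or distance between tile_a_foot and pocket_3 below 0.007 m) and angle between the y axis of tile_a and the y axis of rack, either way round below 0.12 rad and angle between tile_a's own z axis and vertical between 0.45 and 0.77 rad) or ((distance between tile_b_foot and pocket_0 below 0.007 m or distance between tile_b_foot and pocket_1 below 0.007 m or distance between tile_b_foot and pocket_2 below 0.007 m or distance between tile_b_foot and pocket_3 below 0.007 m) and angle between the y axis of tile_b and the y axis of rack, either way round below 0.12 rad and angle between tile_b's own z axis and vertical between 0.45 and 0.77 rad))), for 0.2 s.
At the end, for the whole second after the job is handed in: Both tiles rest fully home in two different pockets: the middle of each tile's plain end within 7 mm of the pocket point, the tile's width along the pocket's width within 0.12 rad, lying on the slope (its z axis 0.45 to 0.77 rad from vertical), at rest (under 0.02 m/s). The hole ends stick out ((distance between tile_a_foot and pocket_0 below 0.007 m or distance between tile_a_foot and pocket_1 below 0.007 m or distance between tile_a_foot and pocket_2 below 0.007 m or distance between tile_a_foot and pocket_3 below 0.007 m) and angle between the y axis of each of tile_a, tile_b and the y axis of rack, either way round below 0.12 rad and angle between tile_a's own z axis and vertical between 0.45 and 0.77 rad and (distance between tile_b_foot and pocket_0 below 0.007 m or distance between tile_b_foot and pocket_1 below 0.007 m or distance between tile_b_foot and pocket_2 below 0.007 m or distance between tile_b_foot and pocket_3 below 0.007 m) and angle between tile_b's own z axis and vertical between 0.45 and 0.77 rad and linear speed of each of tile_a, tile_b below 0.02 m/s); the robot touches nothing.
It fails at once if the glass bowl is moved more than 30 mm (distance of bowl from where it was at the start of the episode above 0.03 m).
It fails at once if the ball of clay is moved more than 30 mm (distance of lump from where it was at the start of the episode above 0.03 m).
It fails at once if the loop tool is moved more than 30 mm (distance of loop_tool from where it was at the start of the episode above 0.03 m).
It fails at once if the glaze pot is moved more than 30 mm (distance of pot from where it was at the start of the episode above 0.03 m).
It fails at once if a tile is forced against the rack with more than 40 N (contact force between any of tile_a, tile_b and rack above 40 N).
It also fails if it takes over 67 s, if anything falls off the work surface, if the arm or the gripper's body presses on something with over 40 N, if the wrist force passes 120 N, or if a joint passes its speed limit or range.

## Working session

There is one attempt and no reset: what is moved stays moved. The work goes in short steps, Python scripts to look and compute and a tool call to move; the robot and the scene stay as the last step left them, time stands still between calls to the robot, and variables do not carry over. Pictures are saved under pics/ and viewed, at most 10 in all, crops included, and the job is handed in when it is done.

Besides the shell and the picture viewer there is one more tool, called as name(argument=value, ...), one argument or row to a line, values as JSON. jog_arm: Moves the arm, as the interface text tells. Its arguments: {"type":"object","properties":{"rows":{"type":"array","items":{"type":"array","items":{"type":"number"}}},"force":{"type":"number"}},"required":["rows"]}

```bash
mkdir -p pics
python3 - <<'E'
from cell import ctrl, eyes
import cv2,numpy as np
print(ctrl.state(), ctrl.nose_length)
ims=[]
for n in("top","side"):
    p,d=eyes.snapshot(n); np.savez(f"pics/{n}0.npz",p=p,d=d)
    cv2.imwrite(f"pics/{n}0.png",p[:,:,::-1]); 
    print(n,{k:np.round(v,3).tolist() for k,v in eyes.camera_info(n).items()})
print({k:np.round(v,3).tolist() for k,v in eyes.camera_info("wrist").items()})
E
```

```text
{'time': 0.0, 'joint_pos': array([-1.33590805,  0.38424023,  0.01637249,  1.37117108, -0.00630313,
        1.38818242, -0.0465416 ]), 'qvel': array([ 6.06314891e-05,  1.11223547e-03, -1.24143050e-04, -2.45010787e-04,
        3.56870097e-04,  3.45891009e-04, -9.46388581e-04]), 'joint_efforts': array([-2.67183651e-05, -6.27603436e+01,  8.44047032e-01, -3.71807742e+01,
        1.65150175e-02,  1.42915055e-02, -2.11866450e-05]), 'tcp_pos': array([183.1812185 , 596.97307936, 204.36993644]), 'tcp_rot': array([-1.29006177e-04,  1.48333231e-01,  9.88936955e-01, -9.67376630e-04]), 'ft_force': array([ 0.01825025, -0.53714836, -0.29438587]), 'wrist_torque': array([ 0.0245451 , -0.00795605, -0.01557984]), 'grasp_force': 0.0, 'width': 1.0026887993366242} 11.0
top {'intrinsics': [[383.845, 0.0, 253.148], [0.0, 383.845, 186.796], [0.0, 0.0, 1.0]], 'T': [[0.016, -0.985, 0.173, 360.02], [-1.0, -0.017, -0.005, -63.705], [0.008, -0.173, -0.985, 1120.564], [0.0, 0.0, 0.0, 1.0]]}
side {'intrinsics': [[386.116, 0.0, 257.897], [0.0, 386.116, 194.644], [0.0, 0.0, 1.0]], 'T': [[0.966, -0.119, 0.228, 285.991], [-0.258, -0.441, 0.86, -985.035], [-0.002, -0.89, -0.457, 551.694], [0.0, 0.0, 0.0, 1.0]]}
{'intrinsics': [[296.109, 0.0, 253.584], [0.0, 296.109, 188.405], [0.0, 0.0, 1.0]], 'hand_eye': [[-0.002, -0.963, -0.269, 68.083], [1.0, -0.002, -0.002, 0.521], [0.001, -0.269, 0.963, -169.486], [0.0, 0.0, 0.0, 1.0]]}
```

View pics/top0.png

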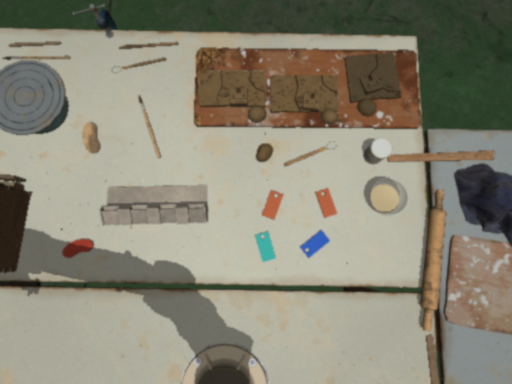

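View pics/side0.png

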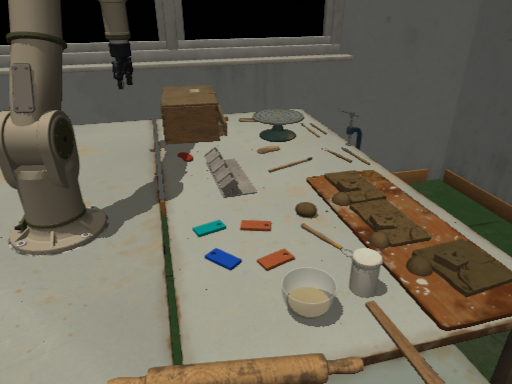

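```bash
cat > h.py <<'E'
import numpy as np,cv2
from cell import ctrl,eyes
def cloud(n,d,T=None):
    c=eyes.camera_info(n);K=np.array(c["intrinsics"]);T=np.array(c["T"]) if T is None else T
    v,u=np.mgrid[:d.shape[0],:d.shape[1]]
    P=np.stack([(u-K[0,2])/K[0,0]*d,(v-K[1,2])/K[1,1]*d,d],-1)
    return P@T[:3,:3].T+T[:3,3]
E
python3 - <<'E'
from h import *
z={n:np.load(f"pics/{n}0.npz") for n in("top","side")}
for n in z:
    p,d=z[n]["p"],z[n]["d"];W=cloud(n,d)
    hsv=cv2.cvtColor(p,cv2.COLOR_RGB2HSV)
    m=((hsv[...,0]<12)&(hsv[...,1]>130)&(hsv[...,2]>110)).astype(np.uint8)
    k,l,s,c=cv2.connectedComponentsWithStats(m)
    for i in range(1,k):
        if not 120<s[i,4]<900: continue
        cn=cv2.findContours((l==i).astype(np.uint8),0,1)[0][0]
        w=W[(l==i)&(d>0)]
        r=cv2.minAreaRect(w[:,:2].astype(np.float32))
        print(n,s[i],c[i].round(1),"ctr",w.mean(0).round(1),"zmed",np.median(w[:,2]).round(1),"rect",np.round(r[0],1),np.round(r[1],1),round(r[2],1))
p,d=z["top"]["p"],z["top"]["d"];W=cloud("top",d)
for n in z:
    W=cloud(n,z[n]["d"]);m=(W[...,0]>350)&(W[...,0]<650)&(W[...,1]>0)&(W[...,1]<400)&(W[...,2]>8)&(W[...,2]<100)
    w=W[m];print(n,"rack",w.min(0),w.max(0),cv2.minAreaRect(w[:,:2].astype(np.float32)))
W=cloud("top",d)
for cx in(118,142,154,168,180):
    print(cx,[tuple(W[v,cx].round(0).astype(int).tolist()) for v in range(180,228,3)])
a=cv2.resize(p[175:235,90:220],None,fx=6,fy=6,interpolation=2)
b=cv2.resize(p[180:240,240:350],None,fx=7,fy=5*0+7,interpolation=2)
a=cv2.copyMakeBorder(cv2.resize(a,(780,300)),0,0,0,20,0); b=cv2.resize(b,(560,300)); b=cv2.copyMakeBorder(b,0,0,0,240,0)
cv2.imwrite("pics/c1.png",np.vstack([a,b])[:,:,::-1])
E
```

```text
top [317 189  19  28 294] [326.1 203.2] ctr [ 510.6 -283.4    7.9] zmed 8.0 rect [ 512.8 -282.7] [74.9 36.9] 19.4
top [263 191  19  28 288] [271.8 205. ] ctr [ 503.  -124.9    8. ] zmed 8.1 rect [ 505.5 -125.7] [35.  75.9] 70.8
top [ 71 239  22   9 121] [ 83.3 242.9] ctr [384.5 413.3   8.7] zmed 8.5 rect [386.1 416. ] [60.4 20.1] 80.6
side [241 220  30   9 221] [255.6 224.3] ctr [ 506.6 -128.4    8.5] zmed 8.6 rect [ 506.3 -129.1] [43.  77.9] 71.9
side [258 249  36  19 332] [274.7 258.2] ctr [ 512.2 -285.9    8.6] zmed 8.6 rect [ 513.1 -285.3] [81.2 40. ] 19.5
top rack [364.75098384  14.66527621   8.00104856] [649.64791173 399.8600624   65.97918281] ((529.6685180664062, 218.17156982421875), (232.91497802734375, 428.36651611328125), 14.03310489654541)
side rack [361.32539714  57.55844797   8.00282411] [648.6797966  399.37728717  64.64448207] ((521.1883544921875, 240.91119384765625), (233.78028869628906, 378.4601135253906), 14.29840087890625)
118 [(570, 331, 1), (562, 331, -1), (554, 332, -6), (542, 327, 9), (533, 326, 9), (525, 326, 5), (517, 327, 2), (507, 325, 6), (499, 325, 3), (48
[... 422 characters left out ...]
 8), (535, 221, 9), (527, 221, 5), (517, 219, 10), (509, 219, 9), (495, 209, 45), (485, 206, 57), (477, 206, 55), (469, 205, 55), (461, 207, 46), (453, 207, 44), (445, 208, 37), (439, 217, 1)]
168 [(573, 184, -1), (565, 183, -1), (554, 181, 9), (545, 181, 6), (536, 180, 9), (528, 180, 4), (519, 180, 4), (509, 178, 9), (496, 171, 43), (488, 171, 40), (478, 168, 51), (470, 168, 48), (462, 168, 44), (455, 170, 36), (446, 170, 34), (440, 177, -3)]
180 [(574, 148, -1), (565, 148, 0), (555, 147, 4), (545, 145, 9), (536, 145, 9), (528, 145, 5), (519, 145, 4), (511, 145, 2), (496, 136, 46), (486, 132, 64), (478, 133, 58), (470, 134, 52), (462, 134, 48), (455, 135, 41), (447, 135, 36), (441, 141, 2)]
```

View pics/c1.png

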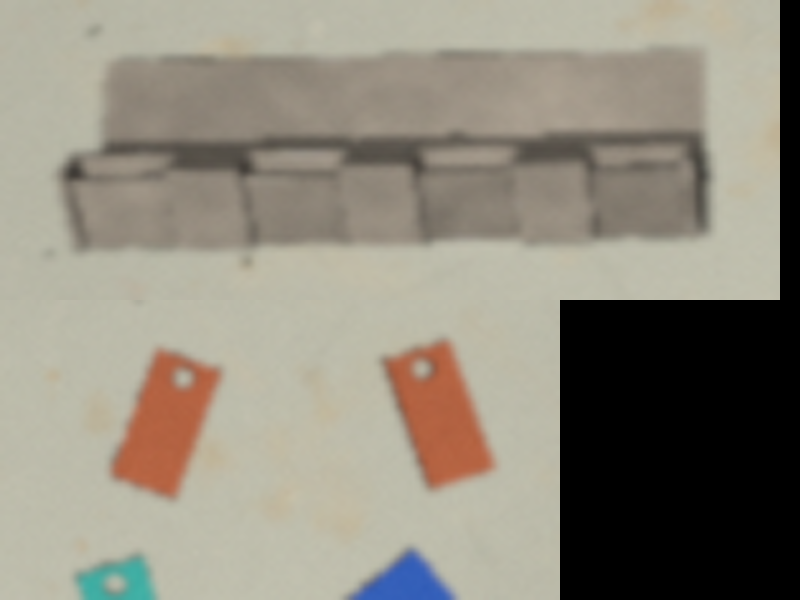

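```bash
cat >> h.py <<'E'
from scipy.spatial.transform import Rotation as R
def rot(yaw,tilt=0):  # tool x at yaw deg; tilt about tool y: tool z leans forward along heading, tool x rises
    M=R.from_euler('z',yaw,degrees=True)*R.from_matrix(np.diag([1.,-1,-1]))
    return M*R.from_euler('y',tilt,degrees=True)
def pose(s=None):
    s=s or ctrl.state();q=s["tcp_rot"];return np.array(s["tcp_pos"]),R.from_quat([q[1],q[2],q[3],q[0]])
def go(pos,r):
    p,q=pose();print("shift",q.inv().apply(np.array(pos)-p).round(1),"rotv",np.degrees((q.inv()*r).as_rotvec()).round(2))
def wT():
    p,q=pose();T=np.eye(4);T[:3,:3]=q.as_matrix();T[:3,3]=p
    return T@np.array(eyes.camera_info("wrist")["hand_eye"])
E
python3 - <<'E'
from h import *
print(rot(0,-35).as_matrix().round(2))
go([450,222,260],rot(0))
E
```

```text
[[ 0.82  0.   -0.57]
 [ 0.   -1.   -0.  ]
 [-0.57  0.   -0.82]]
shift [-365.1 -280.3  -55. ] rotv [-2.0000e-02  1.5000e-01  1.6294e+02]
```

jog_arm(
  rows=[
    [-365, -280, -55, 0, 0, 163, 85],
    [-365, -280, -55, 0, 0, 163, 85],
    [-365, -280, -55, 0, 0, 163, 85],
    [-365, -280, -55, 0, 0, 163, 85],
    [-365, -280, -55, 0, 0, 163, 85],
    [-365, -280, -55, 0, 0, 163, 85],
    [-365, -280, -55, 0, 0, 163, 85],
    [-365, -280, -55, 0, 0, 163, 85],
    [-365, -280, -55, 0, 0, 163, 85],
    [-365, -280, -55, 0, 0, 163, 85],
  ],
)

```text
time: 1.1
tcp_pos: [453.4, 216.6, 261.2]
tcp_rot: [0.001, 0.787, 0.617, 0.0]
ft_force: [0.0, 0.1, 0.4]
width: 0.995
grasp_force: 0.0
```

Run:
```python
from h import *
print(pose()[0]);go([450,222,260],rot(0))
```

```text
[453.39144823 216.55666878 261.24893908]
shift [ 4.5 -4.6  1.2] rotv [ 1.100e-01 -6.000e-02  7.614e+01]
```

jog_arm(
  rows=[
    [5, -5, 0, 0, 0, 76, 85],
    [5, -5, 0, 0, 0, 76, 85],
    [5, -5, 0, 0, 0, 76, 85],
    [5, -5, 0, 0, 0, 76, 85],
    [5, -5, 0, 0, 0, 76, 85],
    [5, -5, 0, 0, 0, 76, 85],
    [5, -5, 0, 0, 0, 76, 85],
    [5, -5, 0, 0, 0, 76, 85],
    [5, -5, 0, 0, 0, 76, 85],
    [5, -5, 0, 0, 0, 76, 85],
  ],
)

```text
time: 2.1
tcp_pos: [446.1, 228.6, 260.0]
tcp_rot: [0.0, 1.0, 0.008, -0.0]
ft_force: [-0.0, 0.2, -0.4]
width: 0.995
grasp_force: 0.0
```

Run:
```python
from h import *
T=wT();p,d=eyes.snapshot("wrist");np.savez("pics/w1.npz",p=p,d=d,T=T)
print(T.round(2).tolist(),pose()[0],pose()[1].as_matrix().round(3)); cv2.imwrite("pics/w1.png",cv2.resize(p,(800,600),interpolation=2)[:,:,::-1])
```

```text
[[0.01, -0.96, -0.27, 515.28], [-1.0, -0.01, -0.0, 230.11], [0.0, 0.27, -0.96, 429.46], [0.0, 0.0, 0.0, 1.0]] [446.18510484 228.64909848 260.08362779] [[ 1.     0.02  -0.001]
 [ 0.02  -1.    -0.   ]
 [-0.001  0.    -1.   ]]
```

View pics/w1.png

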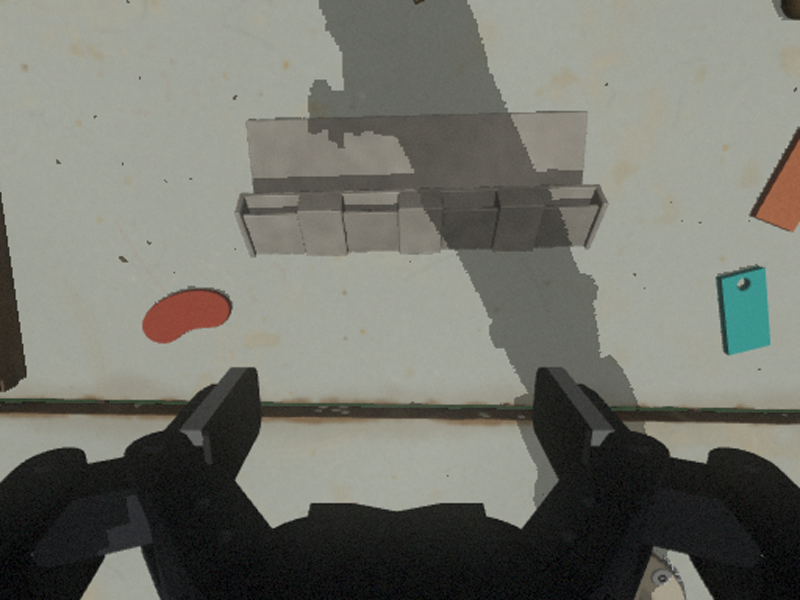

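Run:
```python
from h import *
p=np.load("pics/w1.npz")["p"]
a=cv2.resize(p[105:170,148:270],(792,422),interpolation=1)
b=cv2.resize(p[105:170,268:390],(792,422),interpolation=1)
a=cv2.resize(a,(792,300));b=cv2.resize(b,(792,300))
cv2.imwrite("pics/c2.png",cv2.convertScaleAbs(np.vstack([a,b])[:,:,::-1],alpha=1.5))
```

```text
(no output)
```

View pics/c2.png

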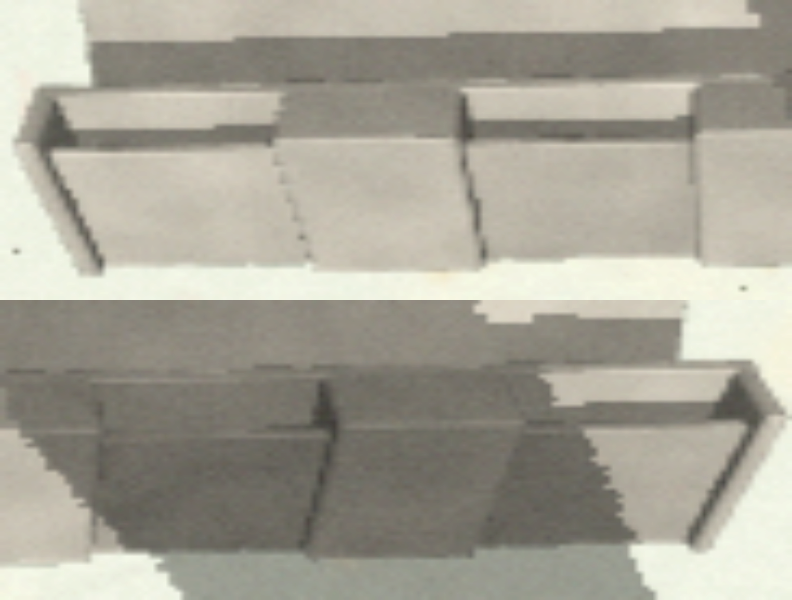

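```bash
cat > fit.py <<'E'
from h import *
from scipy.optimize import least_squares
c,s=np.cos(np.radians(35)),np.sin(np.radians(35))
F=np.array([c,0,s]);N=np.array([-s,0,c])
cam=eyes.camera_info("wrist");K=np.array(cam["intrinsics"])
z=np.load("pics/w1.npz");T=z["T"]
def px(u,v,b): return (148+120*b+(u+.5)/6.492-.5, 105+(v+.5-300*b)/4.615-.5)
O=[] # (pixel, kind, y in rack, up-normal, back)
def add(u,v,b,y,n,back): O.append((*px(u,v,b),y,n,back))
Y=[120,40,-40,-120]
add(284,88,0,Y[0]-22,0,0);add(462,87,0,Y[1]+22,0,0);add(698,80,0,Y[1]-22,0,0)
add(98,381,1,Y[2]+22,0,0);add(322,375,1,Y[2]-22,0,0)
add(276,140,0,98,20,0);add(458,137,0,62,20,0);add(697,131,0,18,20,0)
add(100,431,1,-18,20,0);add(338,427,1,-62,20,0);add(522,422,1,-98,20,0)
add(470,143,0,62,16,-7);add(690,141,0,18,16,-7);add(105,437,1,-18,16,-7);add(330,431,1,-62,16,-7)
O=np.array(O)
def pts(q):
    rx,ry,yaw,xl,zl=q
    P=np.outer(O[:,4],F)+np.outer(O[:,3],N)+[xl,0,zl]; P[:,1]+=O[:,2]
    B=np.array([[55,147,6],[55,-147,6]])
    P=np.vstack([P,B]);return R.from_euler('z',yaw).apply(P)+[rx,ry,0]
obs=np.vstack([O[:,:2],[[158.1,76.8],[375.7,71.7]]])
def f(q):
    C=(pts(q)-T[:3,3])@T[:3,:3]; uv=C@K.T; return (uv[:,:2]/uv[:,2:]-obs).ravel()
r=least_squares(f,[495,222,0.015,2,48],loss='soft_l1')
print(r.x,"\n",r.fun.reshape(-1,2).round(1).tolist())
E
python3 fit.py
```

```text
[ 4.99543684e+02  2.10755955e+02  3.54677989e-02 -5.79470827e+00
  4.35757429e+01] 
 [[0.2, 0.4], [1.0, -0.0], [-0.9, 0.7], [-0.2, -0.1], [-0.1, 0.4], [-0.5, -0.5], [0.7, -0.5], [-0.5, -0.0], [0.7, -0.7], [-0.2, -0.6], [0.8, -0.2], [-0.4, 0.4], [0.6, 0.0], [-0.6, 0.3], [-0.3, 0.8], [-1.0, 0.1], [0.8, 0.0]]
```

```bash
cat >> fit.py <<'E'
for zz in(45,47,48.6):
    g=lambda q:f([*q,zz]); rr=least_squares(g,r.x[:4],loss='soft_l1');print(zz,rr.x,rr.cost,r.cost)
W=cloud("wrist",z["d"],T)
def reg(n,u0,u1,v0,v1): 
    w=W[v0:v1,u0:u1].reshape(-1,3);print(n,np.median(w,0).round(1),w[:,2].std().round(1))
reg("lip strip1",222,252,125,128);reg("lip0",160,188,126,129);reg("web1 top",196,215,137,150);reg("web1edge",196,215,135,137);reg("roof1",224,250,138,150)
reg("base",240,300,85,105);reg("table",180,300,45,65);reg("table2",180,300,180,220)
zt=np.load("pics/top0.npz")["d"];W=cloud("top",zt);reg("top table",110,200,150,175);reg("top tbl2",110,200,232,240);reg("topbase",115,205,188,198)
# max-height line profile, perpendicular to slope plane
for n,WW in(("top",W),("wrist",cloud("wrist",z["d"],T)),("side",cloud("side",np.load("pics/side0.npz")["d"]))):
    Q=R.from_euler('z',-r.x[2]).apply(WW.reshape(-1,3)-[r.x[0],r.x[1],0])
    m=(abs(abs(Q[:,1])-80)<14)|(abs(Q[:,1])<14); m&=(Q[:,2]>15)&(Q[:,2]<80)&(abs(Q[:,0])<70)
    A=Q[m];h=A@N; x=A@F; t=(abs(h-np.median(h))<8); print(n,"web plane h",np.median(h[t]).round(2),"model",(r.x[3]*N[0]+r.x[4]*N[2]+20).round(2),"along max",np.percentile(x[t],[1,50,97,99.5]).round(1),"z",np.percentile(A[:,2],99).round(1))
    m=(abs(abs(Q[:,1])-40)<18)|(abs(abs(Q[:,1])-120)<18); m&=(Q[:,2]>15)&(Q[:,2]<80)&(abs(Q[:,0])<70)
    A=Q[m];h=A@N;print("pocket h hist",np.histogram(h,np.arange(24,66,4)))
E
python3 fit.py
```

```text
[ 4.99543684e+02  2.10755955e+02  3.54677989e-02 -5.79470827e+00
  4.35757429e+01] 
 [[0.2, 0.4], [1.0, -0.0], [-0.9, 0.7], [-0.2, -0.1], [-0.1, 0.4], [-0.5, -0.5], [0.7, -0.5], [-0.5, -0.0], [0.7, -0.7], [-0.2, -0.6], [0.8, -0.2], [-0.4, 0.4], [0.6, 0.0], [-0.6, 0.3], [-0.3, 0.8], [-1.0, 0.1], [0.8, 0.0]]
45 [ 4.99543150e+02  2.10809056e+02  3.54342961e-02 -5.68863898e+00] 4.490706844704821 4.310431780371461
47 [ 4.99542576e+02  2.10883364e+02  3.53776473e-02 -5.53872434e+00] 5.320825059008877 4.310431780371461
48.6 [ 4.99542281e+02  2.10937331e+02  3.53315494e-02 -5.41747576e+00] 6.4103565842720736 4.310431780371461
lip strip1 [488.7 250.5  44.4] 40.4
lip0 [486.4 331.3  45.1] 41.7
web1 top [468.  289.9  56.3] 41.1
web1edge [478.1 288.6  62.8] 0.7
roof1 [467.  250.5  48.7] 21.8
base [528.7 208.2   7.1] 17.3
table [579.2 248.6   0.9] 27.6
table2 [376.4 248.4   1.2] 27.6
top table [ 6.273e+02  2.259e+02 -2.000e-01] 94.2
top tbl2 [409.2 212.8  -0. ] 72.2
topbase [534.5 205.3   5.8] 2.0
top web plane h 60.78 model 59.02 along max [-28.9  -0.8  22.2  23.4] z 63.2
pocket h hist (array([  0,   0,   6, 110, 129,  10,   5, 298, 393,  20]), array([24, 28, 32, 36, 40, 44, 48, 52, 56, 60, 64]))
wrist web plane h 62.18 model 59.02 along max [-27.2   3.   22.5  23. ] z 63.4
pocket h hist (array([   0,    0,    0,  155, 1302,    0,    0,  100, 2812,    0]), array([24, 28, 32, 36, 40, 44, 48, 52, 56, 60, 64]))
side web plane h 62.3 model 59.02 along max [-28.3  -3.6  20.9  21.7] z 63.7
pocket h hist (array([  0,   0,   0,   4,  11,   0,   1,   5, 207,   3]), array([24, 28, 32, 36, 40, 44, 48, 52, 56, 60, 64]))
```

Run:
```python
from h import *
d=np.array([np.cos(np.radians(-19)),np.sin(np.radians(-19))])
c=np.array([505.5,-127]);g=c+20*d;print(g)
go([*g,110],rot(-19))
```

```text
[ 524.41037151 -133.51136309]
shift [ 71.  363.6 150.2] rotv [ 0.03  0.03 20.16]
```

jog_arm(
  rows=[
    [36, 180, 60, 0, 0, 20, 70],
    [71, 364, 150, 0, 0, 20, 70],
    [71, 364, 150, 0, 0, 20, 70],
    [71, 364, 150, 0, 0, 20, 70],
    [71, 364, 150, 0, 0, 20, 70],
    [71, 364, 150, 0, 0, 20, 70],
    [71, 364, 150, 0, 0, 20, 70],
    [71, 364, 150, 0, 0, 20, 70],
    [71, 364, 150, 0, 0, 20, 70],
    [71, 364, 150, 0, 0, 20, 70],
  ],
)

```text
time: 3.15
tcp_pos: [522.9, -135.7, 109.5]
tcp_rot: [0.001, 0.986, -0.165, -0.001]
ft_force: [0.3, 1.3, -0.1]
width: 0.821
grasp_force: 0.0
```

```bash
cat >> h.py <<'E'
def tiles(name="wrist"):
    T=wT();p,d=eyes.snapshot(name);W=cloud(name,d,T)
    hsv=cv2.cvtColor(p,cv2.COLOR_RGB2HSV)
    m=((hsv[...,0]<12)&(hsv[...,1]>120)&(hsv[...,2]>60)).astype(np.uint8)
    k,l,s,c=cv2.connectedComponentsWithStats(m)
    for i in range(1,k):
        if s[i,4]<800: continue
        w=W[(l==i)&(d>0)]; r=cv2.minAreaRect(w[:,:2].astype(np.float32))
        print(s[i],"z",np.median(w[:,2]).round(1),"rect",np.round(r[0],1),np.round(r[1],1),round(r[2],1))
    return p,d,T
E
python3 - <<'E'
from h import *
print(pose()[0],ctrl.state()["width"])
p,d,T=tiles();cv2.imwrite("pics/w2.png",p[:,:,::-1])
E
```

```text
[ 522.88323927 -135.67812197  109.53348029] 0.8207469669585733
[ 369   88   83   97 3782] z 9.2 rect [ 513.5 -283. ] [80.7 40.6] 18.9
[ 229  158   43   80 3133] z 9.1 rect [ 506.7 -125.9] [39.3 79.4] 70.6
```

Run:
```python
from h import *
go([527.4,-133.2,10],rot(-19.4))
```

```text
shift [  3.6  -1.9 100.1] rotv [0.01 0.05 0.51]
```

jog_arm(
  rows=[
    [3.5, -2, 50, 0, 0, 0.5, 55],
    [3.5, -2, 80, 0, 0, 0.5, 55],
    [3.5, -2, 92, 0, 0, 0.5, 55],
    [3.5, -2, 100, 0, 0, 0.5, 55],
    [3.5, -2, 100, 0, 0, 0.5, 50],
    [3.5, -2, 100, 0, 0, 0.5, 36],
    [3.5, -2, 100, 0, 0, 0.5, 30],
    [3.5, -2, 100, 0, 0, 0.5, 30],
    [3.5, -2, 100, 0, 0, 0.5, 30],
    [3.5, -2, 100, 0, 0, 0.5, 30],
  ],
  force=30,
)

```text
time: 4.2
tcp_pos: [527.8, -133.2, 10.7]
tcp_rot: [-0.0, 0.986, -0.169, 0.0]
ft_force: [-0.7, -0.2, -0.2]
width: 0.352
grasp_force: 0.0
```

Run:
```python
from h import *
p,d,T=tiles();cv2.imwrite("pics/w3.png",p[:,:,::-1]);print(ctrl.state())
```

```text
[ 441   83   71  147 5664] z 9.2 rect [ 513.8 -282.9] [80.8 40.7] 18.6
[ 222  191   66  116 6716] z 9.1 rect [ 506.5 -125.8] [39.9 80.8] 70.6
{'time': 4.25, 'joint_pos': array([-0.38569384,  0.47748443,  0.72321039,  1.84739812, -0.38062059,
        0.95928197, -1.40627711]), 'qvel': array([ 0.00084377,  0.00418577, -0.00067868,  0.00302141, -0.00236092,
       -0.00133997, -0.00039331]), 'joint_efforts': array([-9.46076063e-03, -5.00106061e+01,  1.16638479e+01, -2.88190913e+01,
        1.54326711e-02,  1.78637805e-03, -9.33924530e-04]), 'tcp_pos': array([ 527.73406335, -133.28815224,   10.55461898]), 'tcp_rot': array([-1.48351779e-05,  9.85546298e-01, -1.69406269e-01,  9.82914951e-05]), 'ft_force': array([ 0.56262781,  1.00486533, -1.0089999 ]), 'wrist_torque': array([ 0.00779668, -0.01913396,  0.00591993]), 'grasp_force': 0.0, 'width': 0.3515150840881449}
```

View pics/w3.png

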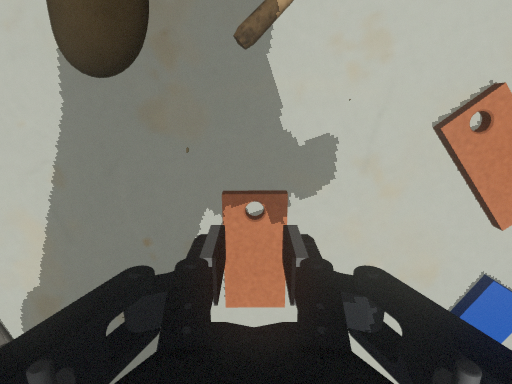

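jog_arm(
  rows=[
    [0, 0, 0, 0, 0, 0, 20],
    [0, 0, 0, 0, 0, 0, 10],
    [0, 0, 0, 0, 0, 0, 5],
    [0, 0, 0, 0, 0, 0, 5],
    [0, 0, 0, 0, 0, 0, 5],
  ],
  force=30,
)

```text
time: 4.75
tcp_pos: [527.6, -133.2, 10.4]
tcp_rot: [0.0, 0.986, -0.169, -0.0]
ft_force: [0.3, 0.0, -0.3]
width: 0.058
grasp_force: 0.0
```

Run:
```python
from h import *
p,d,T=tiles();cv2.imwrite("pics/w4.png",p[:,:,::-1]);s=ctrl.state();print(s["tcp_pos"],s["width"],s["grasp_force"],s["ft_force"])
```

```text
[ 441   83   71  147 5630] z 9.2 rect [ 514.  -282.7] [80.5 40.9] 17.8
[ 222  191   66  116 2963] z 9.0 rect [ 506.7 -125.9] [39.4 79.9] 70.6
[ 527.65394737 -133.2405476    10.37800662] 0.057033956301370564 0.0 [-0.1019208  -0.39114249 -0.09367554]
```

View pics/w4.png

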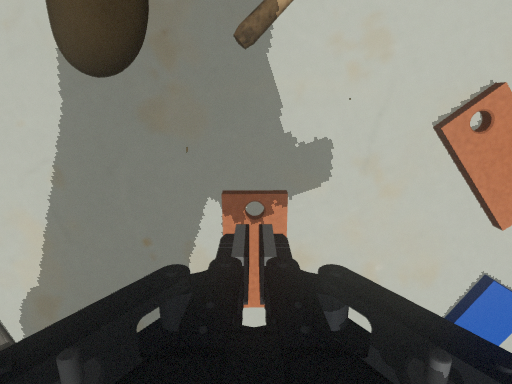

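Run:
```python
from h import *
T=wT();p,d=eyes.snapshot("wrist");W=cloud("wrist",d,T)
for u in(226,238,243,264,270,280): print(u,[(v,W[v,u,2].round(1),int(p[v,u].max())) for v in range(222,262,6)])
P=(W.reshape(-1,3)-T[:3,3]) 
pp,q=pose();L=q.inv().apply(W.reshape(-1,3)-pp).reshape(W.shape)
m=(p.max(-1)<75)&(abs(L[...,1])<40)&(abs(L[...,0])<40)&(d>0)
print(np.percentile(L[m][:,2],[50,90,99,99.8]))
```

```text
226 [(222, np.float64(9.0), 183), (228, np.float64(9.6), 179), (234, np.float64(43.7), 43), (240, np.float64(51.0), 44), (246, np.float64(57.0), 43), (252, np.float64(62.4), 37), (258, np.float64(79.4), 40)]
238 [(222, np.float64(8.1), 171), (228, np.float64(47.0), 76), (234, np.float64(53.4), 74), (240, np.float64(59.1), 73), (246, np.float64(65.7), 78), (252, np.float64(70.3), 73), (258, np.float64(74.6), 112)]
243 [(222, np.float64(9.6), 126), (228, np.float64(45.9), 76), (234, np.float64(53.9), 73), (240, np.float64(59.9), 76), (246, np.float64(65.4), 72), (252, np.float64(72.0), 73), (258, np.float64(75.0), 103)]
264 [(222, np.float64(9.1), 182), (228, np.float64(46.0), 78), (234, np.float64(53.1), 77), (240, np.float64(59.3), 75), (246, np.float64(65.9), 73), (252, np.float64(70.6), 73), (258, np.float64(74.6), 97)]
270 [(222, np.float64(9.5), 182), (228, np.float64(45.8), 76), (234, np.float64(54.3), 77), (240, np.float64(58.9), 77), (246, np.float64(65.3), 77), (252, np.float64(71.0), 72), (258, np.float64(73.5), 77)]
280 [(222, np.float64(9.1), 178), (228, np.float64(8.8), 183), (234, np.float64(44.4), 41), (240, np.float64(51.0), 47), (246, np.float64(57.9), 41), (252, np.float64(62.9), 41), (258, np.float64(80.3), 43)]
[-100.62175319  -75.61015654  -41.22743405    4.29766771]
```

Run:
```python
from h import *
T=wT();p,d=eyes.snapshot("wrist");W=cloud("wrist",d,T);pp,q=pose();L=q.inv().apply(W.reshape(-1,3)-pp).reshape(W.shape)
for v in(224,226,228,232,240,250): print(v,[(u,*L[v,u].round(1).tolist()) for u in(236,242,248,256,264,272)])
for v in(232,244,256):
    print([ (u,*L[v,u].round(0).tolist()) for u in range(210,305,8)])
```

```text
224 [(236, 10.9, -9.4, -30.3), (242, 10.9, -6.4, -30.3), (248, 11.1, -3.3, -30.7), (256, -1.8, 1.0, 0.3), (264, 11.2, 4.7, -30.9), (272, -2.4, 10.9, 1.5)]
226 [(236, 11.0, -9.2, -33.1), (242, 11.6, -6.2, -34.5), (248, 11.2, -3.3, -33.5), (256, -3.2, 1.0, 0.4), (264, 11.3, 4.6, -33.7), (272, -3.7, 11.0, 1.5)]
228 [(236, 11.1, -9.1, -35.8), (242, 11.5, -6.1, -36.6), (248, 11.3, -3.2, -36.3), (256, -4.8, 1.0, 1.1), (264, 10.8, 4.6, -35.2), (272, 11.1, 8.4, -35.9)]
232 [(236, 11.1, -8.8, -40.6), (242, 10.6, -6.0, -39.4), (248, 11.0, -3.2, -40.3), (256, -7.7, 1.0, 1.6), (264, 11.1, 4.4, -40.5), (272, 11.1, 8.2, -40.6)]
240 [(236, 11.1, -8.4, -49.1), (242, 11.3, -5.7, -49.5), (248, 10.0, -3.1, -46.7), (256, -13.2, 1.0, 1.5), (264, 10.7, 4.1, -48.2), (272, 11.4, 7.6, -49.7)]
250 [(236, 11.6, -7.8, -59.4), (242, 11.2, -5.3, -58.8), (248, 5.5, -3.1, -47.7), (256, -19.9, 1.0, 0.9), (264, 11.4, 3.7, -59.1), (272, 11.3, 7.0, -59.0)]
[(210, -11.0, -29.0, 9.0), (218, -11.0, -24.0, 10.0), (226, -8.0, -18.0, 1.0), (234, -8.0, -13.0, 2.0), (242, 11.0, -6.0, -39.0), (250, -7.0, -3.0, 0.0), (258, -8.0, 2.0, 2.0), (266, 11.0, 5.0, -41.0), (274, -8.0, 12.0, 1.0), (282, -8.0, 17.0, 2.0), (290, -12.0, 23.0, 10.0), (298, -11.0, 29.0, 10.0)]
[(210, -20.0, -29.0, 10.0), (218, -19.0, -24.0, 9.0), (226, 7.0, -13.0, -45.0), (234, 11.0, -9.0, -52.0), (242, 11.0, -6.0, -53.0), (250, -16.0, -3.0, 1.0), (258, -15.0, 2.0, 0.0), (266, 11.0, 5.0, -53.0), (274, 11.0, 8.0, -54.0), (282, 7.0, 13.0, -45.0), (290, -20.0, 24.0, 9.0), (298, -20.0, 29.0, 10.0)]
[(210, -29.0, -30.0, 10.0), (218, 7.0, -16.0, -56.0), (226, 12.0, -11.0, -66.0), (234, 11.0, -8.0, -63.0), (242, 11.0, -5.0, -63.0), (250, -24.0, -3.0, 1.0), (258, -24.0, 2.0, 0.0), (266, 11.0, 4.0, -63.0), (274, 11.0, 8.0, -64.0), (282, 12.0, 11.0, -65.0), (290, 8.0, 15.0, -57.0), (298, -29.0, 29.0, 10.0)]
```

jog_arm(
  rows=[
    [0, 0, 0, 0, 0, 0, 30],
    [0, 0, 0, 0, 0, 0, 48],
    [0, 0, 10, 0, 0, 0, 48],
    [0, 0, 20, 0, 0, 0, 48],
    [0, 0, 20, 0, 0, 0, 48],
  ],
  force=30,
)

```text
time: 5.4
tcp_pos: [526.1, -132.8, -11.6]
tcp_rot: [0.0, 0.986, -0.169, -0.002]
ft_force: [-0.8, 0.1, -0.3]
width: 0.563
grasp_force: 0.0
```

```bash
cat >> h.py <<'E'
def tips():
    T=wT();pp,q=pose();p,d=eyes.snapshot("wrist");W=cloud("wrist",d,T);L=q.inv().apply(W.reshape(-1,3)-pp).reshape(W.shape)
    m=(abs(L[...,0]-11)<1.5)&(abs(L[...,1])<50)&(L[...,2]<40)&(p.max(-1)<90)
    for sgn in(-1,1):
        k=m&(L[...,1]*sgn>0);a=L[k];print("tip z",np.percentile(a[:,2],[50,97,99.5]).round(1),"inner y",np.percentile(a[:,1]*sgn,[1,5]).round(1))
    return p,d,T
E
python3 - <<'E'
from h import *
tips();s=ctrl.state();print(s["tcp_pos"],s["width"],s["ft_force"])
E
```

```text
tip z [-105.8  -46.4  -36.1] inner y [0.2 1.2]
tip z [-104.5  -46.9  -36.6] inner y [0.2 1.2]
[ 526.59952093 -133.04532673  -10.87513157] 0.5584617238706986 [-0.10625473  0.08505506  0.49129625]
```

jog_arm(
  rows=[
    [0, 0, 8, 0, 0, 0, 48],
    [0, 0, 14, 0, 0, 0, 48],
    [0, 0, 17, 0, 0, 0, 48],
    [0, 0, 18, 0, 0, 0, 48],
    [0, 0, 19, 0, 0, 0, 48],
    [0, 0, 19, 0, 0, 0, 48],
  ],
  force=30,
)

```text
time: 6.05
tcp_pos: [527.8, -133.4, -28.4]
tcp_rot: [-0.0, 0.986, -0.169, 0.0]
ft_force: [-0.2, 0.1, -0.5]
width: 0.566
grasp_force: 0.0
```

jog_arm(
  rows=[
    [0, 0, 0, 0, 0, 0, 42],
    [0, 0, 0, 0, 0, 0, 36],
    [0, 0, 0, 0, 0, 0, 30],
    [0, 0, 0, 0, 0, 0, 30],
    [0, 0, 0, 0, 0, 0, 30],
  ],
  force=30,
)

```text
time: 6.55
tcp_pos: [528.9, -133.9, -27.1]
tcp_rot: [-0.0, 0.986, -0.17, 0.001]
ft_force: [-2.3, -0.0, 11.5]
width: 0.458
grasp_force: 34.7
```

```bash
cat >> h.py <<'E'
RY=2.03; RO=np.array([499.5,211.5,0]); LIP=np.array([-5.5,0,47.5]); YP=[120,40,-40,-120]
FT=np.array([-63,0,-31.1])  # tile foot in tool
def tgt(k,s,n=6,foot=FT,dy=0,tilt=35,show=True):
    c_,s_=np.cos(np.radians(35)),np.sin(np.radians(35))
    f=LIP+[0,YP[k]+dy,0]+s*np.array([c_,0,s_])+n*np.array([-s_,0,c_])
    f=R.from_euler('z',RY,degrees=True).apply(f)+RO
    r=rot(RY,tilt);return f-r.apply(foot),r
E
python3 - <<'E'
from h import *
for k in range(4): print(k,tgt(k,25)[0].round(1))
P,r=tgt(3,25);go(P,r);
E
```

```text
0 [576.2 334.3  77.4]
1 [579.  254.3  77.4]
2 [581.8 174.4  77.4]
3 [584.7  94.4  77.4]
shift [ -23.5 -233.9 -104.4] rotv [  6.58  34.42 -20.88]
```

jog_arm(
  rows=[
    [0, 0, -15, 0, 0, 0, 30],
    [0, 0, -60, 0, 0, 0, 30],
    [0, 0, -105, 0, 0, 0, 30],
    [-8, -45, -140, 3, 17, -10, 30],
    [-23, -95, -150, 6.6, 34.4, -20.9, 30],
    [-23, -145, -150, 6.6, 34.4, -20.9, 30],
    [-23, -190, -150, 6.6, 34.4, -20.9, 30],
    [-23, -234, -150, 6.6, 34.4, -20.9, 30],
    [-23, -234, -150, 6.6, 34.4, -20.9, 30],
    [-23, -234, -150, 6.6, 34.4, -20.9, 30],
  ],
  force=40,
)

```text
time: 7.55
tcp_pos: [583.5, 95.7, 121.4]
tcp_rot: [-0.006, 0.954, 0.018, 0.299]
ft_force: [-0.1, -0.2, -1.5]
width: 0.456
grasp_force: 40.8
```

Run:
```python
from h import *
s=ctrl.state();print(s["tcp_pos"],s["width"],s["grasp_force"],s["ft_force"])
P,r=tgt(3,25);go(P,r);T=wT();p,d=eyes.snapshot("wrist");cv2.imwrite("pics/w5.png",p[:,:,::-1]);np.savez("pics/w5.npz",p=p,d=d,T=T)
# held tile in tool frame
pp,q=pose();W=cloud("wrist",d,T);L=q.inv().apply(W.reshape(-1,3)-pp).reshape(W.shape)
hsv=cv2.cvtColor(p,cv2.COLOR_RGB2HSV);m=(hsv[...,0]<12)&(hsv[...,1]>120)&(hsv[...,2]>50)&(abs(L[...,1])<40)&(abs(L[...,2]+33)<20)
a=L[m];print(m.sum(),np.median(a,0).round(1),cv2.minAreaRect(a[:,:2].astype(np.float32)),np.polyfit(a[:,0],a[:,2],1))
print("x range",np.percentile(a[:,0],[0.2,1,99,99.8]))
```

```text
[583.45118621  95.66487919 121.4030836 ] 0.4561746362452478 40.833133310079575 [-0.05462409 -0.16489113 -1.52402257]
shift [-24.1   1.3  36.8] rotv [-0.1   0.23  0.11]
8195 [-11.2  -1.4 -35.8] ((-14.840103149414062, -1.4692401885986328), (39.90528869628906, 63.530216217041016), 89.38766479492188) [ 2.08088169e-02 -3.53451415e+01]
x range [-45.15224253 -43.49583312  16.50427526  16.76272543]
```

View pics/w5.png

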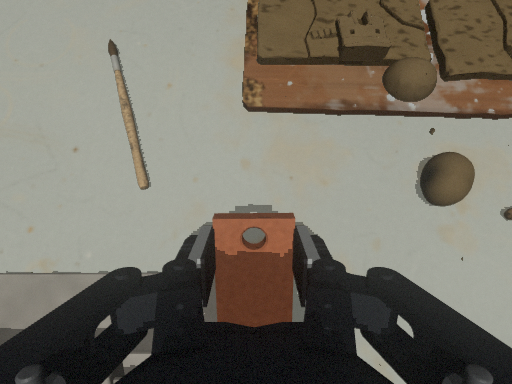

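jog_arm(
  rows=[
    [0, 1.3, 20, 0, 0.2, 0, 30],
    [-10, 1.3, 37, 0, 0.2, 0, 30],
    [-24, 1.3, 37, 0, 0.2, 0, 30],
    [-24, 1.3, 37, 0, 0.2, 0, 30],
    [-24, 1.3, 37, 0, 0.2, 0, 30],
    [-24, 1.3, 37, 0, 0.2, 0, 30],
  ],
)

```text
time: 8.2
tcp_pos: [586.8, 93.4, 78.7]
tcp_rot: [-0.006, 0.953, 0.016, 0.302]
ft_force: [0.1, 0.7, -0.4]
width: 0.451
grasp_force: 40.8
```

Run:
```python
from h import *
s=ctrl.state();print(s["tcp_pos"],s["ft_force"],s["qvel"].round(3))
for ss in(25,2,-45): go(*tgt(3,ss))
for n in("side","top"):
    p,d=eyes.snapshot(n);np.savez(f"pics/{n}1.npz",p=p,d=d)
    K=np.array(eyes.camera_info(n)["intrinsics"]);T=np.array(eyes.camera_info(n)["T"])
    C=(np.array([494,100,60])-T[:3,3])@T[:3,:3];u,v,_=(K@C/C[2]).astype(int);print(n,u,v)
    a=p[max(0,v-40):v+40,max(0,u-53):u+53]
    cv2.imwrite(f"pics/{n}1.png",cv2.resize(a,(795,600),interpolation=2)[:,:,::-1])
a=cv2.imread("pics/side1.png");b=cv2.imread("pics/top1.png");cv2.imwrite("pics/c3.png",np.vstack([cv2.resize(a,(600,300)),cv2.resize(b,(600,300))]))
```

```text
[586.82413764  93.37685421  78.65103162] [ 0.09428077  0.6998265  -0.41662938] [-0.002 -0.002 -0.006  0.002  0.007 -0.003 -0.01 ]
shift [-2.4 -1.1 -0.2] rotv [-0.06 -0.12 -0.07]
shift [-25.4  -1.1  -0.2] rotv [-0.06 -0.12 -0.07]
shift [-72.4  -1.1  -0.3] rotv [-0.06 -0.12 -0.07]
side 233 173
top 192 204
```

View pics/c3.png

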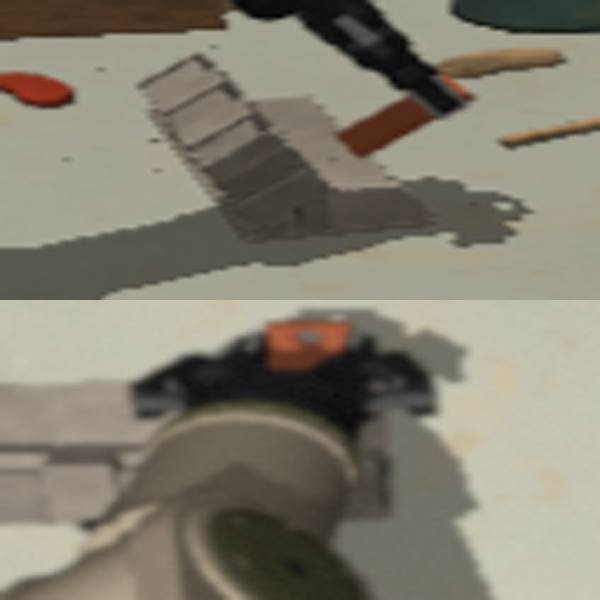

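jog_arm(
  rows=[
    [-10, -1, 0, 0, -0.1, 0, 30],
    [-20, -1, 0, 0, -0.1, 0, 30],
    [-25, -1, 0, 0, -0.1, 0, 30],
    [-27, -1, 0, 0, -0.1, 0, 30],
    [-29, -1, 0, 0, -0.1, 0, 30],
    [-31, -1, 0, 0, -0.1, 0, 30],
    [-33, -1, 0, 0, -0.1, 0, 30],
    [-35, -1, 0, 0, -0.1, 0, 30],
    [-35, -1, 0, 0, -0.1, 0, 30],
  ],
  force=20,
)

```text
time: 9.2
tcp_pos: [557.4, 93.0, 57.6]
tcp_rot: [-0.006, 0.954, 0.016, 0.3]
ft_force: [-0.2, -0.4, -0.1]
width: 0.451
grasp_force: 40.8
```

```bash
cat >> h.py <<'E'
def chk(k,s,**a):
    st=ctrl.state();P,r=tgt(k,0,**a);p,q=pose(st);e=r.inv().apply(p-P)
    print("s now",e[0].round(1),"y",e[1].round(1),"z",e[2].round(1),"F tool",q.inv().apply(st["ft_force"]).round(1),"w",round(st["width"],3),round(st["grasp_force"],1))
    go(*tgt(k,s,**a))
E
python3 -c "
from h import *
chk(3,-20);chk(3,-45,n=5)"
```

```text
s now -8.7 y 0.4 z 0.5 F tool [-0.3  0.4 -0.1] w 0.451 40.8
shift [-11.3  -0.4  -0.5] rotv [-0.03  0.04 -0.06]
s now -8.7 y 0.4 z -0.5 F tool [-0.3  0.4 -0.1] w 0.451 40.8
shift [-36.3  -0.4   0.5] rotv [-0.03  0.04 -0.06]
```

jog_arm(
  rows=[
    [-4, 0, 0, 0, 0, 0, 30],
    [-8, 0, 0, 0, 0, 0, 30],
    [-11, 0, 0, 0, 0, 0, 30],
    [-13, 0, 0, 0, 0, 0, 30],
    [-14, 0, 0, 0, 0, 0, 30],
    [-15, 0, 0, 0, 0, 0, 30],
    [-16, 0, 0, 0, 0, 0, 30],
    [-17, 0, 0, 0, 0, 0, 30],
    [-17, 0, 0, 0, 0, 0, 30],
  ],
)

```text
time: 10.1
tcp_pos: [545.1, 93.2, 49.2]
tcp_rot: [-0.006, 0.953, 0.017, 0.301]
ft_force: [5.5, 0.2, 3.5]
width: 0.449
grasp_force: 40.9
```

```bash
python3 -c "
from h import *
chk(3,-45,n=5)"
```

```text
s now -23.7 y -0.1 z -0.6 F tool [6.5 0.  0.3] w 0.449 40.9
shift [-21.4   0.1   0.6] rotv [-0.06 -0.1  -0.05]
```

jog_arm(
  rows=[
    [-0.7, 0, 0, 0, 0, 0, 30],
    [-1.4, 0, 0, 0, 0, 0, 30],
    [-2, 0, 0, 0, 0, 0, 30],
    [-2, 0, 0, 0, 0, 0, 30],
  ],
)

```text
time: 10.5
tcp_pos: [545.0, 93.2, 49.3]
tcp_rot: [-0.006, 0.953, 0.017, 0.303]
ft_force: [9.8, -1.5, 6.4]
width: 0.453
grasp_force: 40.9
```

```bash
python3 -c "
from h import *
chk(3,-45,n=5)"
```

```text
s now -23.7 y -0.2 z -0.7 F tool [11.6  1.8  0.3] w 0.453 40.9
shift [-21.3   0.2   0.6] rotv [-0.05 -0.24 -0.04]
```

jog_arm(
  rows=[
    [10, 0, 0, 0, 0, 0, 30],
    [30, 0, 0, 0, 0, 0, 30],
    [46, 0, 0, 0, 0, 0, 30],
    [46, -30, 0, 0, 0, 0, 30],
    [46, -70, 0, 0, 0, 0, 30],
    [46, -80, 0, 0, 0, 0, 30],
    [40, -80, 0, 0, 0, 0, 30],
    [34, -80, 0, 0, 0, 0, 30],
    [34, -80, 0, 0, 0, 0, 30],
    [34, -80, 0, 0, 0, 0, 30],
  ],
)

```text
time: 11.5
tcp_pos: [566.1, 174.2, 65.7]
tcp_rot: [-0.005, 0.954, 0.018, 0.3]
ft_force: [0.2, -0.5, -0.9]
width: 0.456
grasp_force: 40.8
```

```bash
python3 -c "
from h import *
chk(2,-21)"
```

```text
s now 5.4 y -0.4 z 0.6 F tool [-0.3  0.5  0.9] w 0.456 40.8
shift [-26.4   0.4  -0.6] rotv [-0.04  0.11  0.08]
```

jog_arm(
  rows=[
    [-3, 0.3, -0.5, 0, 0, 0, 30],
    [-6, 0.3, -0.5, 0, 0, 0, 30],
    [-9, 0.3, -0.5, 0, 0, 0, 30],
    [-13, 0.3, -0.5, 0, 0, 0, 30],
    [-17, 0.3, -0.5, 0, 0, 0, 30],
    [-21, 0.3, -0.5, 0, 0, 0, 30],
    [-25, 0.3, -0.5, 0, 0, 0, 30],
    [-28, 0.3, -0.5, 0, 0, 0, 30],
    [-31, 0.3, -0.5, 0, 0, 0, 30],
    [-32, 0.3, -0.5, 0, 0, 0, 30],
  ],
)

```text
time: 12.5
tcp_pos: [539.5, 172.9, 47.8]
tcp_rot: [-0.006, 0.954, 0.017, 0.3]
ft_force: [-0.4, 0.6, -1.4]
width: 0.451
grasp_force: 40.8
```

```bash
python3 -c "
from h import *
chk(2,-45,n=5)"
```

```text
s now -26.6 y -0.0 z -1.1 F tool [-1.1 -0.6  0.9] w 0.451 40.8
shift [-18.4  -0.    1.1] rotv [-0.07  0.09  0.01]
```

jog_arm(
  rows=[
    [-4, 0, 1, 0, 0, 0, 30],
    [-8, 0, 1, 0, 0, 0, 30],
    [-11, 0, 1, 0, 0, 0, 30],
    [-13, 0, 1, 0, 0, 0, 30],
    [-15, 0, 1, 0, 0, 0, 30],
    [-16.5, 0, 1, 0, 0, 0, 30],
    [-18, 0, 1, 0, 0, 0, 30],
    [-19, 0, 1, 0, 0, 0, 30],
    [-20, 0, 1, 0, 0, 0, 30],
    [-20, 0, 1, 0, 0, 0, 30],
  ],
)

```text
time: 13.5
tcp_pos: [528.0, 172.6, 39.8]
tcp_rot: [-0.005, 0.955, 0.017, 0.296]
ft_force: [0.8, -0.6, -0.8]
width: 0.451
grasp_force: 40.7
```

```bash
python3 -c "
from h import *
chk(2,-45,n=4)"
```

```text
s now -40.7 y -0.1 z -2.1 F tool [0.2 0.6 1.1] w 0.451 40.7
shift [-4.3  0.1  2.1] rotv [-0.03  0.61  0.06]
```

jog_arm(
  rows=[
    [0, 0, 0.5, 0, 0.3, 0, 30],
    [0, 0, 0.5, 0, 0.3, 0, 30],
    [-1, 0, 0.5, 0, 0.3, 0, 30],
    [-1, 0, 0.5, 0, 0.3, 0, 30],
  ],
)

```text
time: 13.9
tcp_pos: [528.7, 173.5, 40.3]
tcp_rot: [-0.005, 0.955, 0.018, 0.296]
ft_force: [0.4, 0.5, -1.6]
width: 0.45
grasp_force: 40.8
```

```bash
python3 -c "
from h import *
chk(2,-45,n=4)"
```

```text
s now -39.9 y -1.0 z -2.1 F tool [-0.6 -0.4  1.5] w 0.45 40.8
shift [-5.1  1.   2.1] rotv [-0.07  0.51  0.13]
```

```bash
python3 -c "
from h import *
s=ctrl.state();print(s['joint_pos'].round(3),s['joint_efforts'].round(1),s['ft_force'])"
```

```text
[-0.699  0.1    0.125  2.326  1.006  0.337 -3.013] [  0.1 -34.3   0.8 -27.9   1.2  -0.3   0. ] [ 0.35977976  0.45876063 -1.56887226]
```

jog_arm(
  rows=[
    [0, 0, 0, 0, 0, 0, 46],
    [0, 0, 0, 0, 0, 0, 52],
    [0, 0, 0, 0, 0, 0, 55],
    [3, 0, 0, 0, 0, 0, 55],
    [10, 0, 0, 0, 0, 0, 55],
    [15, 0, 0, 0, 0, 0, 55],
    [15, 0, 0, 0, 0, 0, 55],
  ],
)

```text
time: 14.6
tcp_pos: [542.1, 174.0, 49.6]
tcp_rot: [-0.006, 0.955, 0.018, 0.297]
ft_force: [0.5, -0.4, 0.5]
width: 0.645
grasp_force: 0.0
```

```bash
cat >> h.py <<'E'
def held():
    pp,q=pose();T=wT();p,d=eyes.snapshot("wrist");W=cloud("wrist",d,T);L=q.inv().apply(W.reshape(-1,3)-pp).reshape(W.shape)
    hsv=cv2.cvtColor(p,cv2.COLOR_RGB2HSV);m=(hsv[...,0]<12)&(hsv[...,1]>120)&(hsv[...,2]>40)&(abs(L[...,1])<40)&(abs(L[...,2]+33)<25)
    a=L[m];print("n",m.sum(),"med",np.median(a,0).round(1),"x max",np.percentile(a[:,0],[99,99.8]).round(1),"tilt deg",np.degrees(np.polyfit(a[:,0],a[:,2],1)[0]).round(1),"q",ctrl.state()["joint_pos"].round(2))
    e=np.percentile(a[:,0],99.5); b=L[m&(L[...,0]>e-2)]; end=np.median(b,0)
    wp=q.apply(np.array([e,end[1],end[2]]))+pp
    f=R.from_euler('z',-RY,degrees=True).apply(wp-RO)-LIP;c_,s_=np.cos(np.radians(35)),np.sin(np.radians(35))
    print("hole end s",(f@[c_,0,s_]).round(1),"(home 35)  n top",(f@[-s_,0,c_]).round(1),"y",f[1].round(1))
    return p
E
python3 -c "
from h import *
chk(2,-45,n=4);held()"
```

```text
s now -23.6 y -1.0 z -2.0 F tool [ 0.7  0.5 -0.1] w 0.645 0.0
shift [-21.4   1.    2.2] rotv [-0.07  0.44  0.07]
n 5389 med [-24.   -0.6 -30.8] x max [-4.3 -4. ] tilt deg 6.3 q [-0.68  0.1   0.12  2.29  0.94  0.34 -2.92]
hole end s 35.5 (home 35)  n top 2.9 y -38.5
```

```bash
python3 -c "
from h import *
pp,q=pose();T=wT();p,d=eyes.snapshot('wrist');W=cloud('wrist',d,T);L=q.inv().apply(W.reshape(-1,3)-pp).reshape(W.shape)
hsv=cv2.cvtColor(p,cv2.COLOR_RGB2HSV);m=(hsv[...,0]<12)&(hsv[...,1]>120)&(hsv[...,2]>40)&(abs(L[...,1])<12)&(abs(L[...,2]+33)<25)
a=L[m]
for x in range(-48,0,4):
  b=a[abs(a[:,0]-x)<2]; print(x,len(b),np.median(b[:,2]).round(1) if len(b) else '')
print(pp,q.as_matrix().round(3))
cv2.imwrite('pics/w6.png',p[:,:,::-1])
"
```

```text
-48 67 -32.4
-44 287 -32.5
-40 275 -32.1
-36 295 -31.8
-32 311 -31.5
-28 298 -31.2
-24 304 -30.8
-20 378 -30.1
-16 182 -30.0
-12 167 -29.9
-8 282 -29.7
-4 387 -28.6
[541.54136214 173.82765419  49.12570331] [[ 0.823  0.037  0.566]
 [ 0.031 -0.999  0.021]
 [ 0.567 -0.    -0.824]]
```

View pics/w6.png

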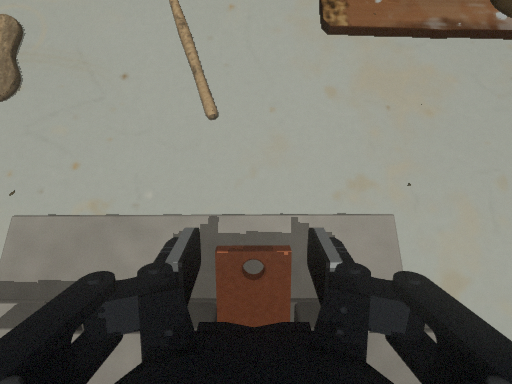

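jog_arm(
  rows=[
    [0, 0.7, 3, 0, 0.4, 0, 55],
    [-3, 0.7, 6, 0, 0.4, 0, 55],
    [-5, 0.7, 6, 0, 0.4, 0, 50],
    [-5, 0.7, 6, 0, 0.4, 0, 44],
    [-5, 0.7, 6, 0, 0.4, 0, 36],
    [-5, 0.7, 6, 0, 0.4, 0, 30],
    [-5, 0.7, 6, 0, 0.4, 0, 30],
  ],
  force=20,
)

```text
time: 15.4
tcp_pos: [540.5, 173.2, 41.1]
tcp_rot: [-0.006, 0.954, 0.018, 0.3]
ft_force: [0.2, 0.6, -0.2]
width: 0.455
grasp_force: 22.3
```

```bash
python3 -c "
from h import *
chk(2,-45,n=2);held()"
```

```text
s now -29.7 y -0.2 z 2.0 F tool [ 0.1 -0.6  0.3] w 0.455 22.3
shift [-15.3   0.2  -2. ] rotv [-0.06  0.1   0.12]
n 6202 med [-17.8  -0.5 -36.9] x max [3.  3.3] tilt deg 6.6 q [-0.75  0.12  0.19  2.31  1.01  0.32 -3.  ]
hole end s 36.4 (home 35)  n top 2.8 y -38.8
```

jog_arm(
  rows=[
    [-1, 0, 0, 0, 0, 0, 30],
    [-2, 0, 0, 0, 0, 0, 30],
    [-2, 0, 0, 0, 0, 0, 30],
    [-2, 0, 0, 0, 0, 0, 30],
  ],
)

```text
time: 15.85
tcp_pos: [539.5, 173.2, 40.6]
tcp_rot: [-0.006, 0.954, 0.018, 0.3]
ft_force: [4.2, -0.8, 2.6]
width: 0.457
grasp_force: 22.2
```

```bash
python3 -c "
from h import *
chk(2,-45,n=2);held()"
```

```text
s now -30.8 y -0.3 z 1.9 F tool [4.9 0.9 0.2] w 0.457 22.2
shift [-14.2   0.3  -1.9] rotv [-0.07  0.03  0.11]
n 6223 med [-17.8  -0.5 -36.9] x max [3.  3.3] tilt deg 6.6 q [-0.8   0.12  0.25  2.32  1.01  0.31 -3.01]
hole end s 35.4 (home 35)  n top 2.9 y -39.0
```

jog_arm(
  rows=[
    [0, 0, 0, 0, 0, 0, 36],
    [0, 0, 0, 0, 0, 0, 46],
    [0, 0, 0, 0, 0, 0, 54],
    [0, 0, -2, 0, 0, 0, 60],
    [4, 0, -20, 0, 0, 0, 60],
    [15, 0, -50, 0, 0, 0, 60],
    [20, 0, -90, 0, 0, 0, 60],
    [20, 0, -130, 0, 0, 0, 60],
    [20, 0, -130, 0, -17, 0, 60],
    [20, 0, -130, 0, -35, 0, 60],
  ],
)

```text
time: 16.9
tcp_pos: [478.4, 172.5, 159.9]
tcp_rot: [-0.005, 0.986, 0.02, 0.166]
ft_force: [-0.4, -0.9, -1.2]
width: 0.701
grasp_force: 0.0
```

```bash
python3 -c "
from h import *
p,d,T=tiles()
W=cloud('wrist',d,T)
hsv=cv2.cvtColor(p,cv2.COLOR_RGB2HSV);m=(hsv[...,0]<12)&(hsv[...,1]>120)&(hsv[...,2]>40)
Q=R.from_euler('z',-RY,degrees=True).apply(W[m]-RO)
m2=(abs(Q[:,1]+40)<15)&(Q[:,2]>35);a=Q[m2];print('tile slope deg',np.degrees(np.arctan(np.polyfit(a[:,0],a[:,2],1))).round(1)[0],len(a),a.min(0).round(1),a.max(0).round(1),a.mean(0).round(1))
A=R.from_euler('z',-RY,degrees=True).apply(W.reshape(-1,3)-RO)
k=(abs(A[:,1])<13)&(A[:,0]>-45)&(A[:,0]<-19)&(A[:,2]>25);b=A[k];print('web',k.sum(),np.degrees(np.arctan(np.polyfit(b[:,0],b[:,2],1)))[0] if k.sum() else '')
s=ctrl.state();print(s['tcp_pos'],s['joint_pos'].round(2))"
```

```text
[ 235  167   43   45 1738] z 60.4 rect [504.2 172.2] [41.8 39.6] 2.1
[   0  278   58   48 1663] z 9.4 rect [418.4 348.6] [ 39.  240.7] 26.9
tile slope deg 13.4 1318 [-17.6 -55.   47.6] [ 24.2 -25.  342.5] [  2.6 -40.1  63.1]
web 5559 -79.79000153222285
[482.13012513 174.39986011 161.88981401] [-0.88 -0.09  0.35  2.05  0.23  0.89 -2.18]
```

```bash
python3 -c "
from h import *
from scipy.stats import theilslopes
T=wT();p,d=eyes.snapshot('wrist');W=cloud('wrist',d,T)
hsv=cv2.cvtColor(p,cv2.COLOR_RGB2HSV);m=(hsv[...,0]<12)&(hsv[...,1]>120)&(hsv[...,2]>40)
A=R.from_euler('z',-RY,degrees=True).apply(W.reshape(-1,3)-RO);t=m.ravel()
for n,k in (('tile',t&(abs(A[:,1]+40)<15)&(A[:,0]>-16)&(A[:,0]<17)),('web',(abs(A[:,1]-80)<10)&(A[:,0]>-45)&(A[:,0]<-21)),('web0',(abs(A[:,1])<10)&(A[:,0]>-45)&(A[:,0]<-21))):
  b=A[k&(A[:,2]>20)&(A[:,2]<80)][::3];sl=theilslopes(b[:,2],b[:,0]);print(n,len(b),np.degrees(np.arctan(sl[0])).round(1),'n-height',np.median(b@[-.574,0,.819]).round(1))
print('lip n',LIP@[-.574,0,.819])
go([480,0,200],rot(95))"
```

```text
tile 332 29.8 n-height 48.4
web 154 35.4 n-height 62.1
web0 158 35.4 n-height 62.0
lip n 42.0595
shift [  4.1 172.1 -40.5] rotv [ 15.55 -14.92 -92.02]
```

jog_arm(
  rows=[
    [0, 0, -40, 16, -15, -92, 60],
    [0, 40, -40, 16, -15, -92, 60],
    [4, 90, -40, 16, -15, -92, 60],
    [4, 130, -40, 16, -15, -92, 60],
    [4, 172, -40, 16, -15, -92, 60],
    [4, 172, -40, 16, -15, -92, 60],
    [4, 172, -40, 16, -15, -92, 60],
    [4, 172, -40, 16, -15, -92, 60],
    [4, 172, -40, 16, -15, -92, 60],
    [4, 172, -40, 16, -15, -92, 60],
  ],
)

```text
time: 18.0
tcp_pos: [476.3, -1.9, 196.3]
tcp_rot: [-0.001, 0.782, 0.622, 0.033]
ft_force: [-0.0, -0.1, 0.6]
width: 0.698
grasp_force: 0.0
```

```bash
python3 -c "
from h import *
print(ctrl.state()['joint_pos'].round(2))
c=np.array([513.7,-282.9]);a=np.radians(18.6);g=c+27*np.array([np.cos(a),np.sin(a)]);print(g)
go([*g,60],rot(198.6))"
```

```text
[-0.88 -0.    0.86  1.85 -0.04  1.24 -0.23]
[ 539.28974707 -274.28809865]
shift [-258.1  117.3  127.8] rotv [   4.52    0.65 -121.55]
```

jog_arm(
  rows=[
    [-40, 20, 10, 2, 0, -60, 60],
    [-80, 40, 20, 2, 0, -60, 60],
    [-120, 60, 40, 4.5, 0.6, -90, 60],
    [-160, 75, 60, 4.5, 0.6, -121, 60],
    [-200, 95, 80, 4.5, 0.6, -121, 60],
    [-258, 117, 100, 4.5, 0.6, -121, 60],
    [-258, 117, 100, 4.5, 0.6, -121, 60],
    [-258, 117, 100, 4.5, 0.6, -121, 60],
    [-258, 117, 110, 4.5, 0.6, -121, 60],
    [-258, 117, 110, 4.5, 0.6, -121, 60],
  ],
)

```text
time: 19.0
tcp_pos: [535.2, -274.9, 74.7]
tcp_rot: [-0.003, 0.264, 0.964, 0.015]
ft_force: [0.7, 0.9, 0.2]
width: 0.702
grasp_force: 0.0
```

jog_arm(
  rows=[
    [0, 0, 0, 0, 0, -43, 60],
    [0, 0, 0, 0, 0, -43, 60],
    [0, 0, 0, 0, 0, -43, 60],
    [0, 0, 0, 0, 0, -43, 60],
    [0, 0, 0, 0, 0, -43, 60],
    [0, 0, 0, 0, 0, -43, 60],
  ],
)

```text
time: 19.6
tcp_pos: [537.0, -273.7, 77.1]
tcp_rot: [0.005, -0.107, 0.994, 0.015]
ft_force: [-0.1, -0.1, -1.3]
width: 0.701
grasp_force: 0.0
```

```bash
python3 -c "
from h import *
p,d,T=tiles();print(ctrl.state()['joint_pos'].round(2),pose()[0])
c=np.array([513.7,-282.9]);a=np.radians(18.6);g=c+27*np.array([np.cos(a),np.sin(a)]);print(g)
go([*g,-20],rot(198.6))"
```

```text
[ 214  107   60  102 4576] z 8.9 rect [ 513.9 -283.7] [79.6 39.5] 18.5
[ 0.03  0.48  0.55  1.61 -0.3   1.14  2.44] [ 537.22584695 -273.68324027   77.26803674]
[ 539.28974707 -274.28809865]
shift [-0.6 -3.8 97.2] rotv [ 1.61  0.88 -6.57]
```

jog_arm(
  rows=[
    [-0.6, -4, 0, 1.6, 0.9, -6.5, 52],
    [-0.6, -4, 40, 1.6, 0.9, -6.5, 52],
    [-0.6, -4, 75, 1.6, 0.9, -6.5, 52],
    [-0.6, -4, 92, 1.6, 0.9, -6.5, 50],
    [-0.6, -4, 97, 1.6, 0.9, -6.5, 50],
    [-0.6, -4, 97, 1.6, 0.9, -6.5, 50],
    [-0.6, -4, 97, 1.6, 0.9, -6.5, 50],
  ],
)

```text
time: 20.35
tcp_pos: [541.4, -275.4, -17.6]
tcp_rot: [0.001, -0.162, 0.987, -0.001]
ft_force: [1.0, -0.0, 0.8]
width: 0.584
grasp_force: 0.0
```

```bash
python3 -c "
from h import *
p,d,T=tiles();print(pose()[0])
c=np.array([513.9,-283.4]);a=np.radians(18.6);g=c+27*np.array([np.cos(a),np.sin(a)])
go([*g,-27],rot(198.6))"
```

```text
[  213   106    86   154 11941] z 8.9 rect [ 514.6 -283.3] [79.9 40. ] 18.6
[ 541.63330943 -275.48668046  -17.29916292]
shift [1.8 1.4 9.7] rotv [-0.14  0.18  0.1 ]
```

jog_arm(
  rows=[
    [1, 1, 5, 0, 0, 0, 50],
    [1, 1, 9, 0, 0, 0, 50],
    [1, 1, 9, 0, 0, 0, 46],
    [1, 1, 9, 0, 0, 0, 40],
    [1, 1, 9, 0, 0, 0, 34],
    [1, 1, 9, 0, 0, 0, 30],
    [1, 1, 9, 0, 0, 0, 30],
  ],
  force=25,
)

```text
time: 21.1
tcp_pos: [540.0, -274.5, -27.0]
tcp_rot: [0.001, -0.163, 0.987, -0.0]
ft_force: [-0.1, 0.8, 6.0]
width: 0.459
grasp_force: 26.8
```

```bash
cat >> h.py <<'E'
def tgt2(k,s,n=6,off=27,zt=-31.1,tilt=35):
    c_,s_=np.cos(np.radians(35)),np.sin(np.radians(35))
    f=LIP+[0,YP[k],0]+s*np.array([c_,0,s_])+n*np.array([-s_,0,c_])
    f=R.from_euler('z',RY,degrees=True).apply(f)+RO
    r=rot(RY+180,-tilt);return f-r.apply([40+off,0,zt]),r
def chk2(k,s,**a):
    st=ctrl.state();P,r=tgt2(k,0,**a);p,q=pose(st);e=r.inv().apply(p-P)
    print("s now",-e[0].round(1),"y",e[1].round(1),"z",e[2].round(1),"F tool",q.inv().apply(st["ft_force"]).round(1),"w",round(st["width"],3),round(st["grasp_force"],1),"q",st["joint_pos"].round(2))
    go(*tgt2(k,s,**a))
E
python3 -c "
from h import *
p,d,T=tiles();print(pose()[0])
chk2(1,30)"
```

```text
[  208   108    91   163 13365] z 8.9 rect [ 514.4 -282.9] [80.2 40.4] 18.9
[ 540.05092561 -274.48789897  -27.03978829]
s now -86.2 y -527.1 z 52.5 F tool [ 0.4  0.8 -5.3] w 0.461 26.8 q [ 0.05  0.6   0.49  1.69 -0.34  0.93  2.57]
shift [-214.4  485.9 -109.8] rotv [  5.05 -34.59  16.23]
```

jog_arm(
  rows=[
    [0, 0, -20, 0, 0, 0, 30],
    [0, 0, -65, 0, 0, 0, 30],
    [0, 0, -110, 0, 0, 0, 30],
    [-20, 30, -150, 0, -8, 4, 30],
    [-50, 75, -180, 2, -16, 8, 30],
    [-75, 120, -190, 4, -24, 12, 30],
    [-100, 165, -190, 5, -34.6, 16, 30],
    [-120, 210, -190, 5, -34.6, 16, 30],
    [-140, 255, -190, 5, -34.6, 16, 30],
    [-160, 300, -190, 5, -34.6, 16, 30],
  ],
)

```text
time: 22.15
tcp_pos: [590.3, 32.8, 162.2]
tcp_rot: [0.3, -0.019, 0.954, 0.006]
ft_force: [0.9, -1.0, -0.5]
width: 0.457
grasp_force: 25.5
```

```bash
python3 -c "
from h import *
print(pose()[0]);chk2(1,30)
P,r=tgt2(1,30);go(P+[0,0,60],r)"
```

```text
[590.34491857  32.78908972 162.16485397]
s now 72.5 y -221.8 z -67.4 F tool [-0.4 -1.   0.9] w 0.457 25.5 q [-0.33 -0.08  0.17  2.17  0.18  0.45  1.32]
shift [ 41.9 221.7  68.1] rotv [ 0.16 -0.03  0.15]
shift [  7.5 221.8  18.9] rotv [ 0.16 -0.03  0.15]
```

jog_arm(
  rows=[
    [0, 45, 0, 0, 0, 0, 30],
    [0, 95, 0, 0, 0, 0, 30],
    [0, 145, 0, 0, 0, 0, 30],
    [0, 190, 0, 0, 0, 0, 30],
    [0, 221, 0, 0, 0, 0, 30],
    [0, 221.5, 25, 0, 0, 0, 30],
    [10, 221.5, 55, 0, 0, 0, 30],
    [30, 221.5, 67, 0, 0, 0, 30],
    [42, 221.5, 67, 0, 0, 0, 30],
    [42, 221.5, 67, 0, 0, 0, 30],
  ],
)

```text
time: 23.15
tcp_pos: [584.5, 252.1, 80.6]
tcp_rot: [0.298, -0.02, 0.954, 0.005]
ft_force: [-0.2, 0.2, -0.0]
width: 0.462
grasp_force: 25.5
```

```bash
python3 -c "
from h import *
chk2(1,3)"
```

```text
s now 27.3 y -2.5 z 0.5 F tool [ 0.2  0.2 -0.1] w 0.462 25.5 q [-0.57  0.2  -0.1   2.08  0.84  0.49  0.27]
shift [24.3  2.6 -0.4] rotv [ 0.05 -0.29  0.31]
```

jog_arm(
  rows=[
    [5, 2.4, 0.3, 0, 0, 0.3, 30],
    [12, 2.4, 0.3, 0, -0.3, 0.3, 30],
    [18, 2.4, 0.3, 0, -0.3, 0.3, 30],
    [22, 2.4, 0.3, 0, -0.3, 0.3, 30],
    [22, 2.4, 0.3, 0, -0.3, 0.3, 30],
  ],
)

```text
time: 23.65
tcp_pos: [568.3, 254.5, 70.3]
tcp_rot: [0.302, -0.017, 0.953, 0.007]
ft_force: [-0.1, -0.0, 0.0]
width: 0.464
grasp_force: 25.5
```

```bash
python3 -c "
from h import *
chk2(1,-26)"
```

```text
s now 8.2 y 0.5 z -0.3 F tool [ 0.1  0.  -0.1] w 0.464 25.5 q [-0.61  0.19 -0.09  2.13  0.91  0.48  0.16]
shift [34.2 -0.6  0.2] rotv [ 0.14  0.21 -0.09]
```

jog_arm(
  rows=[
    [4, -0.5, 0.2, 0, 0, 0, 30],
    [7, -0.5, 0.2, 0, 0, 0, 30],
    [10, -0.5, 0.2, 0, 0, 0, 30],
    [13, -0.5, 0.2, 0, 0, 0, 30],
    [17, -0.5, 0.2, 0, 0, 0, 30],
    [21, -0.5, 0.2, 0, 0, 0, 30],
    [25, -0.5, 0.2, 0, 0, 0, 30],
    [28, -0.5, 0.2, 0, 0, 0, 30],
    [31, -0.5, 0.2, 0, 0, 0, 30],
    [33, -0.5, 0.2, 0, 0, 0, 30],
  ],
)

```text
time: 24.65
tcp_pos: [541.5, 253.0, 50.8]
tcp_rot: [0.302, -0.016, 0.953, 0.007]
ft_force: [0.2, 0.7, 0.1]
width: 0.46
grasp_force: 25.5
```

```bash
python3 -c "
from h import *
chk2(1,-30)"
```

```text
s now -25.0 y -0.0 z 0.2 F tool [-0.2  0.7  0.1] w 0.46 25.5 q [-0.66  0.19 -0.08  2.2   1.01  0.47  0.02]
shift [ 5.  -0.  -0.2] rotv [ 0.13  0.2  -0.09]
```

jog_arm(
  rows=[
    [1, 0, 0, 0, 0, 0, 30],
    [2, 0, 0, 0, 0, 0, 30],
    [3, 0, 0, 0, 0, 0, 30],
    [4, 0, 0, 0, 0, 0, 30],
    [4, 0, 0, 0, 0, 0, 30],
  ],
)

```text
time: 25.15
tcp_pos: [538.4, 252.9, 48.7]
tcp_rot: [0.302, -0.016, 0.953, 0.007]
ft_force: [-0.3, -0.1, -0.5]
width: 0.457
grasp_force: 25.5
```

```bash
python3 -c "
from h import *
chk2(1,-45,n=4.5)"
```

```text
s now -28.8 y 0.0 z -1.3 F tool [ 0.5 -0.1  0.3] w 0.457 25.5 q [-0.66  0.19 -0.08  2.2   1.02  0.47 -0.  ]
shift [16.2 -0.   1.2] rotv [ 0.13  0.21 -0.09]
```

jog_arm(
  rows=[
    [3, 0, 0.3, 0, 0, 0, 30],
    [6, 0, 0.6, 0, 0, 0, 30],
    [9, 0, 1, 0, 0, 0, 30],
    [11, 0, 1.2, 0, 0, 0, 30],
    [13, 0, 1.5, 0, 0, 0, 30],
    [14.5, 0, 1.5, 0, 0, 0, 30],
    [15.5, 0, 1.5, 0, 0, 0, 30],
    [16.5, 0, 1.5, 0, 0, 0, 30],
    [17, 0, 1.5, 0, 0, 0, 30],
    [17, 0, 1.5, 0, 0, 0, 30],
  ],
)

```text
time: 26.15
tcp_pos: [525.7, 252.5, 38.0]
tcp_rot: [0.303, -0.016, 0.953, 0.007]
ft_force: [1.8, 0.4, -0.3]
width: 0.459
grasp_force: 25.5
```

```bash
python3 -c "
from h import *
chk2(1,-45,n=4)"
```

```text
s now -45.3 y 0.1 z -0.3 F tool [-1.3  0.4  1.3] w 0.459 25.5 q [-0.69  0.19 -0.08  2.23  1.08  0.46 -0.08]
shift [-0.3 -0.1  0.3] rotv [ 0.14  0.24 -0.11]
```

jog_arm(
  rows=[
    [1, 0, 0.3, 0, 0, 0, 30],
    [2, 0, 0.6, 0, 0, 0, 30],
    [3, 0, 1, 0, 0, 0, 30],
    [3, 0, 1, 0, 0, 0, 30],
  ],
)

```text
time: 26.55
tcp_pos: [526.0, 252.6, 37.4]
tcp_rot: [0.304, -0.016, 0.952, 0.007]
ft_force: [6.9, -1.7, 7.8]
width: 0.459
grasp_force: 25.8
```

```bash
python3 -c "
from h import *
chk2(1,-45,n=4)"
```

```text
s now -45.4 y 0.1 z 0.4 F tool [-10.1  -1.9  -2.4] w 0.459 25.8 q [-0.69  0.19 -0.08  2.24  1.1   0.46 -0.1 ]
shift [-0.4 -0.1 -0.4] rotv [ 0.14  0.45 -0.21]
```

jog_arm(
  rows=[
    [-2.5, 0, -0.5, 0, 0, 0, 36],
    [-2.5, 0, -0.5, 0, 0, 0, 46],
    [-2.5, 0, -0.5, 0, 0, 0, 55],
    [-2.5, 0, -3, 0, 0, 0, 60],
    [-3, 0, -15, 0, 0, 0, 60],
    [-8, 0, -45, 0, 0, 0, 60],
    [-10, 0, -90, 0, 0, 0, 60],
    [-10, 0, -130, 0, 0, 0, 60],
    [-10, 0, -150, 0, 0, 0, 60],
    [-10, 0, -150, 0, 0, 0, 60],
  ],
)

```text
time: 27.55
tcp_pos: [444.9, 250.9, 166.5]
tcp_rot: [0.304, -0.017, 0.952, 0.009]
ft_force: [0.8, -0.3, -0.3]
width: 0.703
grasp_force: 0.0
```

```bash
cat > slope.py <<'E'
from h import *
from scipy.stats import theilslopes
Kc=np.array([np.cos(np.radians(35)),0,np.sin(np.radians(35))]);Nc=np.array([-Kc[2],0,Kc[0]])
for n in("wrist","top","side"):
    T=wT() if n=="wrist" else None;p,d=eyes.snapshot(n);W=cloud(n,d,T);np.savez(f"pics/e_{n}.npz",p=p,d=d)
    hsv=cv2.cvtColor(p,cv2.COLOR_RGB2HSV);t=((hsv[...,0]<12)&(hsv[...,1]>120)&(hsv[...,2]>40)).ravel()
    A=R.from_euler('z',-RY,degrees=True).apply(W.reshape(-1,3)-RO)
    for k in(1,2):
        b=A[t&(abs(A[:,1]-YP[k])<30)&(A[:,2]>30)&(A[:,2]<90)&(abs(A[:,0])<45)]
        if len(b)<15: print(n,k,"few",len(b));continue
        e=(b-LIP)@Kc; i=abs(b[:,1]-YP[k])<12; j=i&(e<30)
        print(n,k,len(b),"slope",np.degrees(np.arctan(theilslopes(b[j][:300,2],b[j][:300,0])[0])).round(1) if j.sum()>8 else '',"s end",np.percentile(e,[95,99]).round(1),"y",np.median(b[:,1]).round(1),"n",np.median(((b-LIP)@Nc)[j]).round(1) if j.sum() else '')
print(ctrl.state()["tcp_pos"])
E
python3 slope.py
```

```text
wrist 1 1504 slope 31.3 s end [32.  33.1] y 40.3 n 7.0
wrist 2 1535 slope 28.3 s end [32.5 34.4] y -39.7 n 6.4
top 1 203 slope 31.8 s end [32.6 34.5] y 38.7 n 5.7
top 2 202 slope 28.8 s end [32.3 33.5] y -39.6 n 5.5
side 1 67 slope 30.3 s end [31.3 32.6] y 31.1 n 7.5
side 2 78 slope 29.5 s end [31.3 32.6] y -46.3 n 6.5
[445.28264361 248.79350859 162.61445652]
```

```bash
python3 -c "
from cell import workorder,ctrl
print(ctrl.state()['time'],workorder.close_job())"
```

```text
the job is handed in; nothing more can be done
27.7 None
```

Both tiles are loaded plain end first, in pockets 1 and 2, and each met firm resistance (about 5 to 10 N) at its end stop. I handed the job in at 27.7 s, but no verdict came back. Pocket 3 was choked, so I drew the first tile out and moved it. Both tiles sag about 4 to 6° below the 35° slope at the hole end, to about 29 to 31° (0.50 to 0.55 rad), which is within the allowed 0.45 to 0.77 rad.

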